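# Push the drill bush out of its jig plate

## Robot

A 6-joint arm with a two-finger parallel gripper is mounted at the origin on a cart in front of the work surface, level with it; the furniture and walls round the work are solid. World frame = base frame: x ahead of the robot, y to its left, z up, the work surface at z = 0. Lengths are in m, angles in rad, forces in N, time in s.
With the tool pointing down it reaches from about 0.3 to 0.95 m from the base axis. Payload 3.1 kg.
Tool frame: the origin (TCP) lies at the very end of the fingers, on their centre line; the grasp point (between the pads) lies manip.hold_point_z behind it (manip.hold_point_z is the distance from the TCP to the grasp point, in m); z points along the fingers, y is the line along which they close (so a half turn about z gives the same grasp; the last joint's range is limited). The gripper opens to 85 mm and grips with 20 to 120 N. Pads are 22 mm wide; open, the fingers measure 114 mm over their backs; the gripper's body (76 mm by 85 mm) begins 54 mm behind the grasp point. The pads swing forward as they close: fully open they stand 13 mm farther back than shut.
Start: joints at [-1.218, 0.308, 1.634, -0, 1.2, -0.07], TCP at [0.256, -0.57, 0.207] pointing down, gripper open.
Joint ranges: [-3.06, 3.06], [-0.79, 1.96], [0.05, 2.63], [-1.19, 4.34], [0.05, 2.64], [-2.94, 2.94]. Speed limits (rad/s): [2.79, 2.79, 3.14, 3.14, 3.14, 3.14].

## Interface

Orientations are given as a rotation vector (axis times angle).
In Python, from workcell import manip, imaging, regions_of, landmark_of gives the robot as it stands. The module is installed in compiled form; this text tells all that it offers.
- The arm moves only by the tool servo_tool, never from a script. Its argument "steps" is a list of rows, each a list of 5 numbers: the shift along the tool's x, y, z as a fraction of full scale, then the turn about the tool's z as a fraction of full scale, then the closure, from -1 (fully open) to 1 (shut). A call has 1 to 12 rows; each row shifts and turns the commanded pose from where the row before left it, along the tool's axes as they then stand; what a row does not reach is not made up. Full scale, the value 1, is 20 mm for a shift and 2 pi rad for a turn. A row lasts 1/10 s, in which the tool goes at most 50 mm and 8.59 degrees, less where a joint would pass 70% of its speed; a pose out of reach is approached as far as the arm can. A call with a number of a shift or a turn outside -1 to 1 is refused whole. A call with a gripper value outside its range is refused whole. The fingers move at their own pace and stop on an object; "grip_force" is the grip in N (left out, the last holds). Time passes only in rows, so rows that do not move let the fingers close. It gives the time, the measured TCP pose, the force, the opening and the grip force at its end, in the units of the state.
- manip.sense(): the state, without advancing time (a new reading comes with each control period).
- imaging.read_camera(name): name is "side" or "top"; returns the picture (420x560x3 uint8, red, green, blue); there is no depth.
- imaging.camera_info(name): a dict with "fx", "fy", "cx", "cy" (pixels), "k1" (the pictures are not rectified: a ray, as slopes to the right and down, at radius r is drawn at 1 + k1 r^2 times it, then the intrinsics apply), "world_from_camera" (4x4, takes a point from camera to world coordinates). Camera axes: x right, y down, z forward; pixel columns grow to the right and rows downward; lengths in m; the calibration is good to about 2 mm. A picture is of the moment at which its call begins. camera_info takes no time and is no camera call.
- manip.job_done(): hands the job in; it is judged then, once.
Trained networks look in the newest picture that a camera, given by its name, has taken for a name from the list of things; names that differ only in an ending like _2 or _b are one class to them, and where a whole thing is asked for, a point or a joint stands for the part that bears it (a point fixed in the world has none). Each returns a list of dicts, best first, with "confidence" (0 to 1); they miss things now and then, are a little off and sometimes report something else, mostly with a low value. They report only what shows in the picture. A call takes as long as a camera call. They do not tell look-alikes from the thing itself.
- regions_of(camera, name): "pixels" (420x560 bool, what is visible of it) and "uv" ([column, row] in pixels, amid what is visible of it).
- landmark_of(camera, name): "uv" ([column, row] in pixels: a listed point, or the origin of a listed thing).
The state is a dict: "clock": time; "q": joint angles; "joint_vel": joint speeds; "joint_efforts": joint torques, N m; "position": TCP position; "ee_rot": TCP orientation; "ft_force": force on the tool from outside, world axes, zero at the start; "torque": the same for the moment, N m; "width": finger opening in m; "grip_force": force on a finger pad.
Only numpy, scipy, OpenCV 4.12 (cv2) and the standard library are available. Lean on these libraries where they do the work, as an engineer would, in place of code of your own. Each camera call takes 0.05 s, during which the arm holds its last target. There are 200 camera calls.

## Task

The steel drill bush sits flush in the wooden jig plate and has to come out. Lift the jig plate from its cradle by its long sides, set it down flat on the open bench and let go, take it again by its two ends and lower it level, fully home between the cheeks of the push-out stand, so that the stand's pin pokes the bush up out of the plate from below. Then take the bush and stand it upright in the tray, leaving the plate on the stand and the other things on the bench where they are.

Things in the scene. Friction and masses are not known exactly. Their poses are not given: they have to be found in the camera images.
- plate: Dark wooden jig plate, a block 66 x 46 x 30 mm (x, y, z), a brass screw near each top corner. Origin at the centre of its underside, z up, x along its length. A central recess 29.5 mm wide, 24 mm deep, open at the top, holds the bush; its 6 mm floor has an 18 mm access hole through to the underside. Starts flat in the cradle, underside 10 mm above the bench. Same either way round. About 160 g.
- bush: Steel drill bush, a plain round cylinder 28 mm across and 24 mm tall with a small bore in its top. Origin at the centre of its underside, z up. It starts loose in the plate's recess, its top flush with the plate's top. The bore is too small for fingers or for the pin. About 80 g.
- cradle: Cradle, fixed: a pale wooden floor 96 x 56 x 10 mm (x, y, z) with a block at each x end, 11 mm thick, 30 mm tall above the floor, 72 mm apart, so that the plate's ends cannot be gripped in it; its long sides (y) are open. Origin at the centre of its underside; the plate lies in it with its x along the cradle's x.
- stand: Push-out stand, fixed: a pale wooden base 110 x 72 x 12 mm (x, y, z), origin at the centre of its underside. Two upright cheeks along x, 70 mm long, 9 mm thick, 30 mm tall above the base, leave 54 mm between them in y, open at both x ends: the plate goes between them, its x along the stand's x, and can be held there only by its ends.
- pin_top (a point): Top of the stand's upright steel pin, 10 mm across, at the stand's centre, 22 mm above the base (34 mm above the stand's origin). With the plate fully down on the base (plate top 42 mm above the bench) the bush rests on the pin and stands 16 mm out of the plate, 8 mm still in it.
- tray: Loose open wooden tray, 125 x 95 x 34 mm (x, y, z), pale walls about 6 to 7 mm thick, floor 4 mm thick, inside 112 x 82 mm; some flat scraps lie on its floor. Origin at the centre of its underside.
- open_bench (a point): A point on the bare bench top at the right-hand end of the row of cradle, stand and tray (whose order varies), at least 60 mm clear all round; a good place to set the plate down, though any bare place will do. The row runs along the bench's front edge, in the direction halfway between +x and +y; the edge is 110 mm from this point.
- sanding_block: Bystander: brown cork sanding block, 62 x 106 x 29 mm, lying at the back.
- tuner: Bystander: small guitar machine head, 35 x 30 x 20 mm.
- scrap: Bystander: small pale wooden offcut, 22 x 75 x 16 mm.
There are look-alikes about, which are no part of the job. What is shaped like the bush but green or red is not meant.

How it is judged:
On the way, in this order (a step that is already met when the one before it is completed fails the run):
1. the jig plate, bush still in it, lies flat on the open bench, out of the cradle and let go of (height (world z) of plate below 0.005 m and angle between plate's own z axis and vertical below 0.06 rad and horizontal distance between plate and cradle above 0.07 m and z of bush in the frame of plate below 0.01 m and horizontal distance between bush and plate below 0.006 m and contact force between plate and the fingers below 0.05 N), for 0.2 s.
2. the plate is fully home between the cheeks of the stand and the pin has poked the bush up so that it stands at least 12 mm out of the plate (horizontal distance between plate and stand below 0.007 m and z of plate in the frame of stand between 0.009 and 0.015 m and angle between the x axis of plate and the x axis of stand, either way round below 0.15 rad and z of bush in the frame of plate between 0.018 and 0.027 m and horizontal distance between bush and plate below 0.006 m), for 0.2 s.
At the end, for the whole second after the job is handed in: The bush stands upright (within 0.1 rad) and at rest on the floor of the tray, let go of, and the tray is level; the plate lies fully down on the base of the stand between its cheeks, within 3 mm in height, 7 mm of the stand's centre and 0.15 rad of the stand's length (horizontal distance between plate and stand below 0.007 m and z of plate in the frame of stand between 0.009 and 0.015 m and angle between the x axis of plate and the x axis of stand, either way round below 0.15 rad and x of bush in the frame of tray between -0.05 and 0.05 m and y of bush in the frame of tray between -0.035 and 0.035 m and z of bush in the frame of tray between 0.001 and 0.009 m and angle between bush's own z axis and vertical below 0.1 rad and angle between tray's own z axis and vertical below 0.05 rad and linear speed of each of bush, plate below 0.02 m/s and contact force between bush and the fingers below 0.05 N); the robot touches nothing.
It fails at once if a bystander (sanding block, machine head, offcut) is moved more than 30 mm (distance of any of sanding_block, tuner, scrap from where it was at the start of the episode above 0.03 m).
It fails at once if the jig plate is tipped more than 0.6 rad instead of being kept level (angle between plate's own z axis and vertical above 0.6 rad).
It fails at once if the tray is shoved more than 50 mm (distance of tray from where it was at the start of the episode above 0.05 m).
It also fails if it takes over 58 s, if anything falls off the work surface, if the arm or the gripper's body presses on something with over 40 N, if the wrist force passes 120 N, or if a joint passes its speed limit or range.

## Working session

There is one attempt and no reset: what is moved stays moved. The work goes in short steps, Python scripts to look and compute and a tool call to move; the robot and the scene stay as the last step left them, time stands still between calls to the robot, and variables do not carry over. Pictures are saved under pics/ and viewed, at most 10 in all, crops included, and the job is handed in when it is done.

Besides the shell and the picture viewer there is one more tool, called after "Call:" in YAML: its name, and indented under it one key for each argument. servo_tool: Moves the arm, as the interface text tells. Shift numbers are shares of 20 mm and turn numbers shares of 2 pi rad, none past 1 either way. Its arguments: {"type":"object","properties":{"steps":{"type":"array"},"grip_force":{"type":"number"}},"required":["steps"]}

```bash
mkdir -p pics
cat > h.py <<'E'
import numpy as np, cv2
from workcell import manip, imaging, regions_of, landmark_of
def ray(cam,uv):
    c=imaging.camera_info(cam); T=np.array(c["world_from_camera"])
    d=np.array([(uv[0]-c["cx"])/c["fx"],(uv[1]-c["cy"])/c["fy"]]); s=d.copy()
    for _ in range(20): s=d/(1+c["k1"]*(s@s))
    return T[:3,3],T[:3,:3]@np.array([s[0],s[1],1])
def at(cam,uv,z):
    o,d=ray(cam,np.array(uv,float)); return (o+d*(z-o[2])/d[2])
def proj(cam,p):
    c=imaging.camera_info(cam); T=np.array(c["world_from_camera"])
    q=T[:3,:3].T@(np.array(p)-T[:3,3]); s=q[:2]/q[2]; s=s*(1+c["k1"]*(s@s))
    return np.array([s[0]*c["fx"]+c["cx"],s[1]*c["fy"]+c["cy"]])
def save(cam,name,crop=None,k=1):
    im=imaging.read_camera(cam)
    i=im if crop is None else im[crop[1]:crop[3],crop[0]:crop[2]]
    cv2.imwrite("pics/"+name,cv2.resize(i[:,:,::-1],None,fx=k,fy=k,interpolation=cv2.INTER_CUBIC)); return im
E
python3 - <<'E'
from h import *
np.set_printoptions(precision=4,suppress=True)
save("top","t0.png");save("side","s0.png")
print(manip.hold_point_z,manip.sense())
for c in("top","side"):
    i=imaging.camera_info(c);print(c,i["fx"],i["k1"],np.array(i["world_from_camera"]))
for n,z in dict(plate=.01,bush=.016,cradle=0,stand=0,pin_top=.034,tray=0,open_bench=0).items():
    for c in("top","side"):
        for l in landmark_of(c,n)[:3]: print(n,c,round(l["confidence"],2),np.array(l["uv"]).round(1),at(c,l["uv"],z)[:2].round(4))
E
```

```text
0.0187 {'clock': 0.1, 'q': array([-1.2177,  0.3089,  1.6351,  0.    ,  1.1997, -0.0697]), 'joint_vel': array([ 0.0016, -0.0021, -0.0033, -0.0015, -0.0013,  0.0012]), 'joint_efforts': array([ -0.0002, -41.6408, -27.7644,  -0.0001,   0.004 ,  -0.    ]), 'position': array([ 0.2562, -0.5692,  0.2058]), 'ee_rot': array([-3.0696, -0.6588,  0.0004]), 'ft_force': array([-0.3129, -0.3969, -0.9647]), 'torque': array([-0.0145, -0.0597,  0.061 ]), 'grip_force': 0.0, 'width': 0.0849920111031812}
top 414.84055123370854 0.04167182815302158 [[ 0.014  -0.9833  0.1816  0.2942]
 [-0.9998 -0.0115  0.0145 -0.1652]
 [-0.0121 -0.1818 -0.9833  0.9531]
 [ 0.      0.      0.      1.    ]]
side 451.5494602358619 -0.11980476565402455 [[-0.9945 -0.0578  0.0877  0.381 ]
 [-0.1038  0.411  -0.9057  0.8262]
 [ 0.0163 -0.9098 -0.4148  0.5226]
 [ 0.      0.      0.      1.    ]]
plate top 0.98 [309.4 221. ] [ 0.4464 -0.2123]
plate side 0.67 [286.2 219.3] [ 0.4542 -0.2172]
bush top 0.65 [389.7 260.3] [ 0.3587 -0.3913]
bush top 0.58 [296.9 266.6] [ 0.3417 -0.1842]
bush top 0.54 [303.3 216.2] [ 0.4564 -0.198 ]
bush side 0.66 [289.  244.6] [ 0.4361 -0.0749]
bush side 0.66 [373.2 206.8] [ 0.2232 -0.3147]
bush side 0.58 [325.4 230.5] [ 0.3534 -0.1562]
cradle top 0.93 [303.3 222. ] [ 0.4455 -0.1986]
cradle side 0.81 [285.1 228.4] [ 0.454  -0.1852]
stand top 0.6 [249.1 174. ] [ 0.5594 -0.0692]
pin_top top 0.96 [244.3 172.2] [ 0.5541 -0.0615]
pin_top side 0.81 [237.2 231.4] [ 0.5583 -0.0891]
tray top 0.82 [200.3 130.1] [0.6679 0.0521]
tray side 0.69 [172.9 272.9] [0.6712 0.0515]
tray side 0.56 [243.5 222.1] [ 0.5638 -0.206 ]
tray side 0.29 [289.9 228.6] [ 0.4419 -0.1857]
open_bench side 0.59 [337.  212.9] [ 0.3215 -0.2958]
open_bench side 0.46 [285.8 227.2] [ 0.4528 -0.192 ]
```

View pics/t0.png

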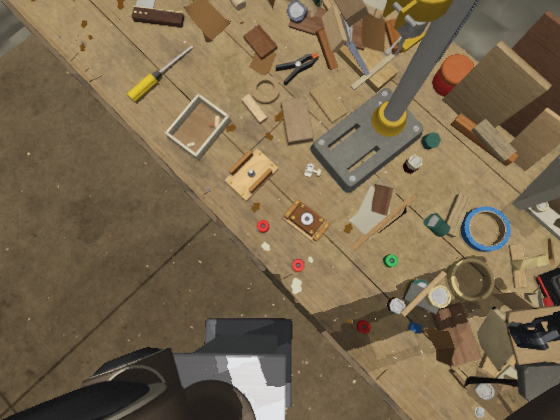

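View pics/s0.png

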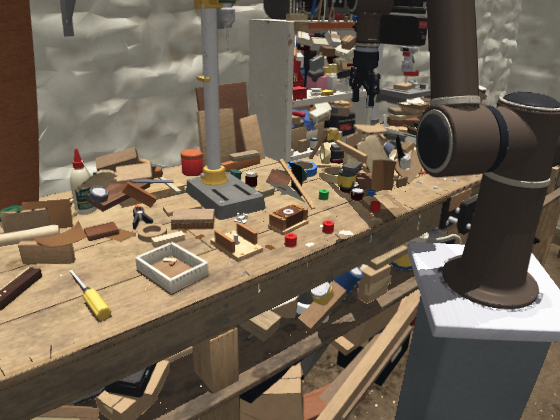

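The row runs from tray (197,126) through stand (250,174) to cradle with plate (306,219), and the open bench lies near (340,245). Things that could be taken for the bush are: the steel one in the plate (307,218), red rings (263,226), (297,266) and (363,327), and a green ring (390,261). I choose the steel one in the plate, checked in the crop below.

Run:
```python
from h import *
np.set_printoptions(precision=4,suppress=True)
im=save("top","t1.png",(160,85,360,275),4)
for n in("plate","stand","tray","cradle"):
    for r in regions_of("top",n)[:2]:
        m=r["pixels"].astype(np.uint8); c=cv2.minAreaRect(cv2.findNonZero(m))
        print(n,round(r["confidence"],2),np.array(r["uv"]).round(1),m.sum(),c)
        z=dict(plate=.04,stand=.012,tray=.034,cradle=.03)[n]
        P=np.array([at("top",p,z)[:2] for p in cv2.findNonZero(m)[:,0]])
        print("   world",cv2.minAreaRect((P*1000).astype(np.float32)),P.mean(0))
for n in ("bush","scrap","tuner","sanding_block"):
    for r in regions_of("top",n)[:4]: print(n,round(r["confidence"],2),np.array(r["uv"]).round(1),at("top",r["uv"],.04 if n=="bush" else .015)[:2])
```

```text
plate 0.66 [307.5 216.9] 134 ((306.800048828125, 218.90003967285156), (12.074766159057617, 12.521980285644531), 26.56505012512207)
   world ((446.2503356933594, -204.9687957763672), (26.894479751586914, 28.303918838500977), 64.1882553100586) [ 0.4464 -0.2048]
plate 0.61 [309.  222.4] 476 ((306.67999267578125, 219.260009765625), (29.000001907348633, 21.600000381469727), 36.86989974975586)
   world ((445.5325927734375, -204.6719207763672), (64.61654663085938, 48.77465057373047), 53.44102096557617) [ 0.4447 -0.2046]
stand 0.6 [250.8 171.7] 1533 ((250.400634765625, 172.86270141601562), (34.2478141784668, 47.836692810058594), 45.97102355957031)
   world ((559.0159301757812, -73.2882080078125), (82.47050476074219, 111.46831512451172), 45.79582977294922) [ 0.5577 -0.0742]
stand 0.23 [308.9 170. ] 97 ((312.4000244140625, 171.7000274658203), (13.86362075805664, 11.627553939819336), 26.56505012512207)
   world ((563.3384399414062, -218.7470245361328), (32.792579650878906, 28.13751220703125), 63.17546463012695) [ 0.5662 -0.216 ]
tray 0.81 [199.6 129.4] 2385 ((198.0094451904297, 126.28301239013672), (44.802032470703125, 55.20249557495117), 40.36453628540039)
   world ((664.085693359375, 50.07699966430664), (108.82451629638672, 130.2559814453125), 53.23528289794922) [0.6639 0.0506]
cradle 0.9 [300.  227.8] 454 ((306.3748474121094, 221.3426513671875), (43.445011138916016, 25.906387329101562), 36.573028564453125)
   world ((442.5502014160156, -204.3099822998047), (97.54861450195312, 58.98793411254883), 53.35966110229492) [ 0.4356 -0.2039]
bush 0.69 [390.1 262.1] [ 0.3532 -0.3862]
bush 0.69 [359.8 325.9] [ 0.2181 -0.3176]
bush 0.59 [294.4 265.5] [ 0.3428 -0.1782]
bush 0.54 [251.7 171.7] [ 0.5538 -0.079 ]
scrap 0.64 [255.7 108.6] [ 0.7179 -0.0821]
tuner 0.57 [312.7 169.7] [ 0.5672 -0.2194]
tuner 0.3 [250.2 172.6] [ 0.5586 -0.0732]
sanding_block 0.6 [295.6 119.1] [ 0.6921 -0.1783]
```

View pics/t1.png

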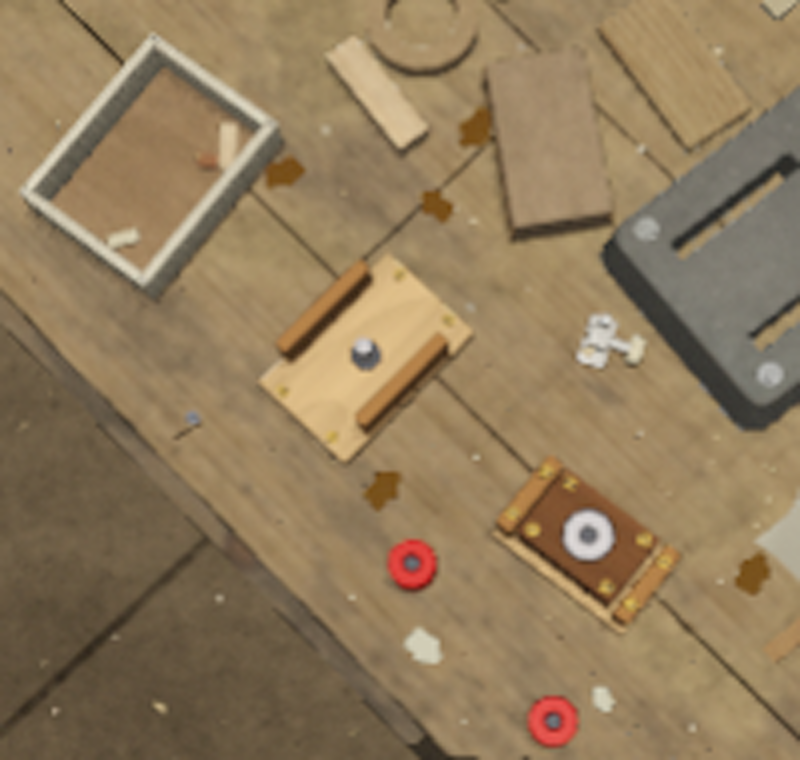

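Plate sits in its cradle, with the steel ring bush at crop (588,535), which is image (307,219), and its long axis at world yaw of about 53°. The stand has its pin at (251,172) and its long axis at about -44°. The steel bush is confirmed and the red and green rings are rejected.

Call:
servo_tool:
  steps:
    - [0,0,0,-0.0203,-1]
    - [0,0,0,-0.0203,-1]
    - [0,0,0,-0.0203,-1]
    - [0,0,0,-0.0203,-1]
    - [1,-0.16,0,0,-1]
    - [1,-0.16,0,0,-1]
    - [1,-0.16,0,0,-1]
    - [1,-0.16,0,0,-1]
    - [1,-0.16,0,0,-1]
    - [1,-0.16,0,0,-1]
    - [1,-0.16,0,0,-1]
    - [1,-0.16,0,0,-1]
  grip_force: 40

```text
clock: 2.45
position: [0.332, -0.4245, 0.2071]
ee_rot: [2.805, 1.414, 0.0]
ft_force: [0.4, 0.2, 0.3]
width: 0.0855
grip_force: 0.0
```

```bash
cat >> h.py <<'E'
from scipy.spatial.transform import Rotation as Ro
def go(x,y,z,closing=None):
    s=manip.sense(); R=Ro.from_rotvec(s["ee_rot"]).as_matrix()
    d=R.T@(np.array([x,y,z])-s["position"])/.02
    cl=np.degrees(np.arctan2(R[1,1],R[0,1]))
    t=None if closing is None else -(((closing-cl+90)%180)-90)/360
    print("clock",s["clock"],"pos",s["position"].round(4),"closing",cl.round(2),"q6",s["q"][5].round(3),"rows xyz",d.round(2),"turn",t,"F",s["ft_force"].round(1),"w",s["width"])
E
python3 - <<'E'
from h import *
np.set_printoptions(precision=4,suppress=True)
go(.4458,-.2048,.10,-36.6)
# stand: base corners (crop px) top, right, bottom, left
C=[at("top",(160+u/4,85+v/4),.012)[:2] for u,v in((387,252),(472,333),(345,460),(260,380))]
C=np.array(C);print(C,C.mean(0),[np.linalg.norm(C[i]-C[i-1]) for i in range(4)],np.degrees(np.arctan2(*(C[0]-C[3])[::-1])),np.degrees(np.arctan2(*(C[1]-C[2])[::-1])))
print("pin crop",at("top",(160+364/4,85+346/4),.034))
# pin triangulation with side net
for r in landmark_of("side","pin_top")[:1]: print(at("side",r["uv"],.034),r["uv"])
# cheek tops: ends
for p in((367,263),(282,348),(443,338),(362,420)): print(at("top",(160+p[0]/4,85+p[1]/4),.042)[:2])
E
```

```text
clock 2.45 pos [ 0.332  -0.4245  0.2071] closing -36.51 q6 -0.351 rows xyz [12.22 -1.96  5.35] turn 0.00024085512693885233 F [0.4 0.2 0.3] w 0.0854960686861435
[[ 0.62   -0.0868]
 [ 0.5708 -0.138 ]
 [ 0.4936 -0.0656]
 [ 0.5409 -0.0144]] [ 0.5563 -0.0762] [np.float64(0.10724391262354101), np.float64(0.07105770235222181), np.float64(0.1058368122598057), np.float64(0.06967787938118505)] -42.47039222546767 -43.20655324204694
pin crop [ 0.5559 -0.0768  0.034 ]
[ 0.5583 -0.0891  0.034 ] [237.2, 231.4]
[ 0.6029 -0.078 ]
[ 0.5519 -0.031 ]
[ 0.5588 -0.1225]
[ 0.5104 -0.0777]
```

Call:
servo_tool:
  steps:
    - [1,-0.16,0.4,0,-1]
    - [1,-0.16,0.4,0,-1]
    - [1,-0.16,0.4,0,-1]
    - [1,-0.16,0.4,0,-1]
    - [1,-0.16,0.4,0,-1]
    - [1,-0.16,0.4,0,-1]
    - [1,-0.16,0.4,0,-1]
    - [1,-0.16,0.4,0,-1]
    - [1,-0.16,0.4,0,-1]
    - [1,-0.16,0.4,0,-1]
    - [1,-0.16,0.4,0,-1]
    - [1,-0.16,0.4,0,-1]

```text
clock: 3.7
position: [0.4437, -0.2093, 0.1109]
ee_rot: [2.805, 1.413, 0.0]
ft_force: [0.3, -0.5, 0.5]
width: 0.0855
grip_force: 0.0
```

Run:
```python
from h import *
go(.4458,-.2048,.016,-36.6)
save("side","s2.png",(220,150,380,270),5)
```

```text
clock 3.7 pos [ 0.4437 -0.2093  0.1109] closing -36.52 q6 0.108 rows xyz [ 0.24 -0.05  4.75] turn 0.00023130842079331792 F [ 0.3 -0.5  0.5] w 0.08548448876840681
```

View pics/s2.png

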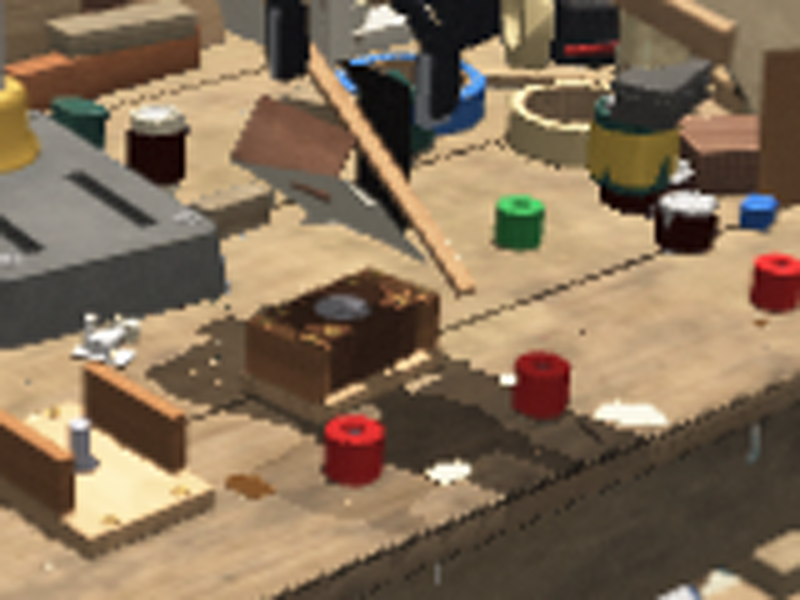

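The plate with the grey bush is clear in the open at crop (345,335). The stand is empty, with nothing between it and the bench. Descending to grasp.

Call:
servo_tool:
  steps:
    - [0.24,-0.05,0.75,0,-1]
    - [0,0,1,0,-1]
    - [0,0,1,0,-1]
    - [0,0,1,0,-1]
    - [0,0,1,0,-1]
    - [0,0,0,0,-1]
    - [0,0,0,0,1]
    - [0,0,0,0,1]
    - [0,0,0,0,1]
    - [0,0,0,0,1]
    - [0,0,0,0,1]
    - [0,0,0,0,1]

```text
clock: 4.95
position: [0.4454, -0.2062, 0.0163]
ee_rot: [2.806, 1.413, 0.001]
ft_force: [0.1, -0.7, -0.0]
width: 0.0002
grip_force: 0.0
```

Call:
servo_tool:
  steps:
    - [0,0,0,0,1]
    - [0,0,0,0,1]
    - [0,0,-0.5,0,1]
    - [0,0,-0.5,0,1]
    - [0,0,-0.5,0,1]
    - [0,0,-0.5,0,1]
    - [0,0,-0.5,0,1]
    - [0,0,-0.5,0,1]
    - [0,0,-0.5,0,1]
    - [0,0,-0.5,0,1]
    - [0,0,0,0,1]

```text
clock: 6.05
position: [0.4465, -0.2068, 0.0978]
ee_rot: [2.803, 1.412, 0.003]
ft_force: [0.9, 0.1, 0.7]
width: 0.0002
grip_force: 0.0
```

Run:
```python
from h import *
go(.3225,-.296,.09,-36.6)
```

```text
clock 6.05 pos [ 0.4465 -0.2068  0.0978] closing -36.54 q6 0.116 rows xyz [-7.28 -2.33  0.38] turn 0.00016082567884731071 F [0.9 0.1 0.7] w 0.00016517947022975338
```

Run:
```python
from h import *
a=imaging.read_camera("top")[180:260,260:360];b=imaging.read_camera("side")[150:270,220:380]
f=lambda i:cv2.resize(i[:,:,::-1],(400,400*i.shape[0]//i.shape[1]),interpolation=cv2.INTER_CUBIC)
cv2.imwrite("pics/c3.png",np.vstack([f(a),f(b)])[:600])
```

```text
(no output)
```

View pics/c3.png

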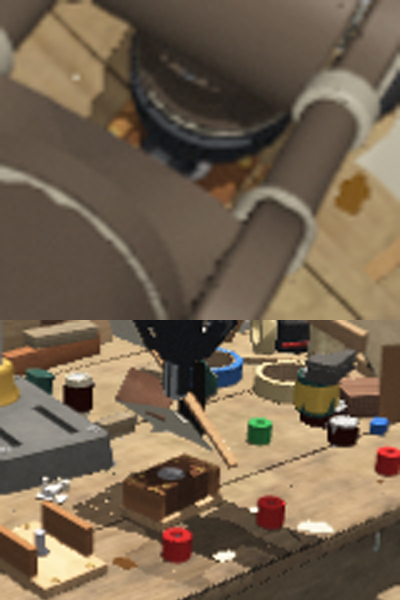

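Run:
```python
from h import *
s=manip.sense(); p=s["position"]
print(p,proj("side",p),proj("top",p), "plate top ctr in side:",proj("side",(.4458,-.2048,.04)))
for r in regions_of("side","plate")[:2]:print(r["uv"],r["confidence"])
u=(220+172*.4,150+(472-320)*.4);print(u,at("side",u,.04))
```

```text
[ 0.44535129 -0.20613214  0.09623951] [290.2853595  190.17974954] [308.54479574 214.91194583] plate top ctr in side: [289.40755421 210.97086206]
[291.2, 212.5] 0.8
[239.6, 238.9] 0.25
(288.8, 210.8) [ 0.44740083 -0.2056037   0.04      ]
```

Run:
```python
from h import *
im=imaging.read_camera("side").copy()
print(manip.sense()["width"],manip.sense()["position"])
i=cv2.resize(im[140:230,250:330][:,:,::-1],None,fx=6,fy=6,interpolation=cv2.INTER_NEAREST)
cv2.imwrite("pics/c4.png",i)
```

```text
0.00033275833849701856 [ 0.44474727 -0.20577802  0.09549455]
```

View pics/c4.png

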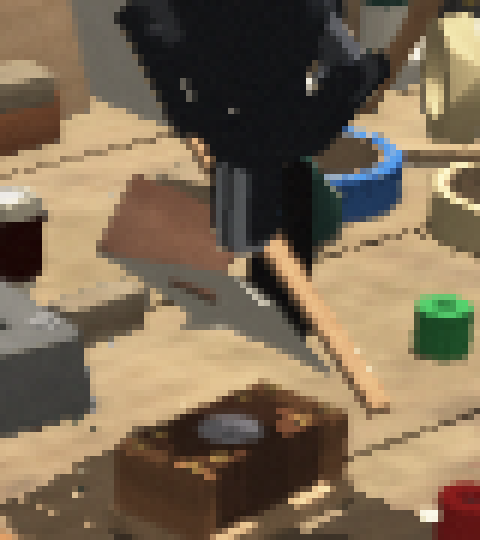

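The plate is untouched at crop (230,450). The shut finger tips are at crop (240,252), image (290,182), but the reported TCP projects to (290,190). So the real tips are about 20 to 25 mm above the reported TCP, and the fingers closed over the plate's top. I'll go about 23 mm deeper.

Call:
servo_tool:
  steps:
    - [0.07,0,0,0,-1]
    - [0,0,0,0,-1]
    - [0,0,0,0,-1]
    - [0,0,0,0,-1]
    - [0,0,0,0,-1]
    - [0,0,1,0,-1]
    - [0,0,1,0,-1]
    - [0,0,1,0,-1]
    - [0,0,1,0,-1]
    - [0,0,0.6,0,-1]
    - [0,0,0.5,0,-1]
    - [0,0,0,0,-1]

```text
clock: 7.45
position: [0.4452, -0.2044, -0.0071]
ee_rot: [-2.804, -1.412, 0.002]
ft_force: [-0.3, 0.3, 0.1]
width: 0.0856
grip_force: 0.0
```

Call:
servo_tool:
  steps:
    - [0,0,0,0,1]
    - [0,0,0,0,1]
    - [0,0,0,0,1]
    - [0,0,0,0,1]
    - [0,0,0,0,1]
    - [0,0,0,0,1]
    - [0,0,0,0,1]

```text
clock: 8.15
position: [0.4474, -0.2057, -0.0048]
ee_rot: [2.804, 1.412, 0.002]
ft_force: [-1.0, 0.5, 5.8]
width: 0.0455
grip_force: 42.5
```

Run:
```python
from h import *
go(.3225,-.296,.09,-36.6)
```

```text
clock 8.15 pos [ 0.4474 -0.2057 -0.0048] closing -36.54 q6 0.118 rows xyz [-7.34 -2.32 -4.75] turn 0.00016397820656103413 F [-1.   0.5  5.8] w 0.04554464911635382
```

Call:
servo_tool:
  steps:
    - [0,0,-0.25,0,1]
    - [0,0,-0.25,0,1]
    - [0,0,-0.5,0,1]
    - [0,0,-1,0,1]
    - [0,0,-1,0,1]
    - [0,0,-1,0,1]
    - [0,0,-0.75,0,1]
    - [0,0,0,0,1]

```text
clock: 8.95
position: [0.4479, -0.2059, 0.0916]
ee_rot: [2.802, 1.411, 0.005]
ft_force: [-0.0, -0.6, -1.9]
width: 0.0453
grip_force: 41.7
```

Run:
```python
from h import *
go(.3225,-.296,.09,-36.6)
im=imaging.read_camera("side")
i=cv2.resize(im[140:250,230:360][:,:,::-1],None,fx=5,fy=5,interpolation=cv2.INTER_NEAREST)
cv2.imwrite("pics/c5.png",i)
```

```text
clock 8.95 pos [ 0.4479 -0.2059  0.0916] closing -36.54 q6 0.118 rows xyz [-7.35 -2.36  0.06] turn 0.0001637330302018193 F [-0.  -0.6 -1.9] w 0.045283467731243754
```

View pics/c5.png

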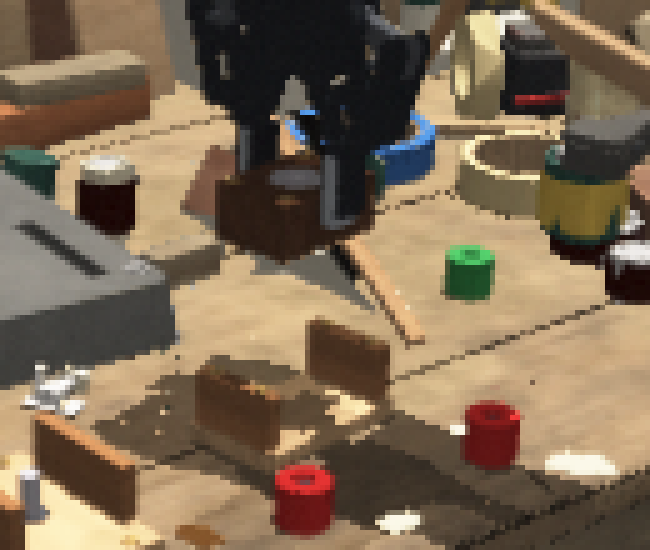

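The plate is held level by its long sides, with the bush seated (crop (295,180)), and the cradle is empty. Carrying it to the open bench.

Call:
servo_tool:
  steps:
    - [-0.5,-0.16,0,0,1]
    - [-0.9,-0.29,0,0,1]
    - [-1,-0.32,0,0,1]
    - [-1,-0.32,0,0,1]
    - [-1,-0.32,0,0,1]
    - [-1,-0.32,0,0,1]
    - [-1,-0.32,0,0,1]
    - [-0.65,-0.21,0.2,0,1]
    - [-0.3,-0.1,0.5,0,1]
    - [0,0,1,0,1]
    - [0,0,1,0,1]
    - [0,0,1,0,1]

```text
clock: 10.2
position: [0.3196, -0.2941, 0.0131]
ee_rot: [-2.804, -1.412, 0.001]
ft_force: [0.3, 0.6, -2.1]
width: 0.0448
grip_force: 41.6
```

Call:
servo_tool:
  steps:
    - [0,0,0.6,0,1]
    - [0,0,0.4,0,1]
    - [0,0,0.1,0,1]
    - [0,0,0.05,0,1]
    - [0,0,0,0,1]

```text
clock: 10.7
position: [0.3211, -0.2954, -0.0075]
ee_rot: [2.805, 1.413, 0.001]
ft_force: [-0.5, -0.2, -2.5]
width: 0.0455
grip_force: 41.5
```

Run:
```python
from h import *
go(.3225,-.296,-.0148,-36.6)
```

```text
clock 10.7 pos [ 0.3211 -0.2954 -0.0075] closing -36.54 q6 -0.206 rows xyz [0.02 0.07 0.36] turn 0.0001793128989777336 F [-0.5 -0.2 -2.5] w 0.04549952228152319
```

Lower gently to contact.

Call:
servo_tool:
  steps:
    - [0,0,0.1,0,1]
    - [0,0,0.1,0,1]
    - [0,0,0.05,0,1]
    - [0,0,0,0,1]

```text
clock: 11.1
position: [0.3206, -0.2949, -0.013]
ee_rot: [-2.806, -1.413, 0.0]
ft_force: [-0.4, 0.4, -2.5]
width: 0.0451
grip_force: 41.5
```

Call:
servo_tool:
  steps:
    - [0,0,0.05,0,1]
    - [0,0,0,0,1]

```text
clock: 11.3
position: [0.3205, -0.2948, -0.0141]
ee_rot: [-2.806, -1.413, 0.0]
ft_force: [0.5, -1.0, -2.6]
width: 0.0452
grip_force: 41.5
```

Call:
servo_tool:
  steps:
    - [0,0,0.05,0,1]
    - [0,0,0,0,1]

```text
clock: 11.5
position: [0.3207, -0.295, -0.0148]
ee_rot: [2.806, 1.413, 0.0]
ft_force: [-0.2, 0.3, 2.2]
width: 0.045
grip_force: 41.9
```

Plate touches the bench at -0.0148, as predicted. Release, rise, turn 90°.

Call:
servo_tool:
  steps:
    - [0,0,0,0,-1]
    - [0,0,0,0,-1]
    - [0,0,0,0,-1]
    - [0,0,0,0,-1]
    - [0,0,0,0,-1]
    - [0,0,0,0,-1]
    - [0,0,-0.5,0,-1]
    - [0,0,-1,0,-1]
    - [0,0,-1,0,-1]
    - [0,0,-1,0,-1]
    - [0,0,0,0,-1]
    - [0,0,0,0,-1]

```text
clock: 12.7
position: [0.321, -0.2953, 0.0556]
ee_rot: [2.804, 1.412, 0.001]
ft_force: [0.2, 0.5, 0.0]
width: 0.0857
grip_force: 0.0
```

Call:
servo_tool:
  steps:
    - [0,0,0,0.021,-1]
    - [0,0,0,0.021,-1]
    - [0,0,0,0.021,-1]
    - [0,0,0,0.021,-1]
    - [0,0,0,0.021,-1]
    - [0,0,0,0.021,-1]
    - [0,0,0,0.021,-1]
    - [0,0,0,0.021,-1]
    - [0,0,0,0.021,-1]
    - [0,0,0,0.021,-1]
    - [0,0,0,0.02,-1]
    - [0,0,0,0.02,-1]

```text
clock: 13.9
position: [0.3197, -0.2939, 0.0536]
ee_rot: [-2.979, 0.992, 0.004]
ft_force: [0.5, 0.3, 0.7]
width: 0.0854
grip_force: 0.0
```

Run:
```python
from h import *
imaging.read_camera("side")
go(.3207,-.295,-.0118,53.46)
for n,z in(("plate",.03),("bush",.03)):
  for r in regions_of("side",n)[:4]:
    m=r["pixels"].astype(np.uint8);print(n,r["confidence"],r["uv"],m.sum(),at("side",r["uv"],z))
```

```text
clock 13.95 pos [ 0.3197 -0.2939  0.0536] closing -127.03 q6 1.373 rows xyz [0.08 0.02 3.27] turn -0.0013517854978564023 F [-0.3 -0.4  0.5] w 0.08548082451851599
plate 0.82 [334.6, 209.2] 424 [ 0.3307075  -0.25339817  0.03      ]
bush 0.67 [373.9, 207.1] 94 [ 0.22583446 -0.28143147  0.03      ]
bush 0.57 [322.3, 193.8] 99 [ 0.36382284 -0.35293136  0.03      ]
bush 0.48 [327.7, 227.2] 114 [ 0.34877012 -0.14706483  0.03      ]
bush 0.46 [290.2, 240.8] 143 [ 0.43322703 -0.0678227   0.03      ]
```

Call:
servo_tool:
  steps:
    - [0,0,1,0,-1]
    - [0,0,1,0,-1]
    - [0,0,1,0,-1]
    - [0,0,0.35,0,-1]
    - [0,0,0,0,-1]
    - [0,0,0,0,1]
    - [0,0,0,0,1]
    - [0,0,0,0,1]
    - [0,0,0,0,1]
    - [0,0,0,0,1]
    - [0,0,0,0,1]
  grip_force: 50

```text
clock: 15.15
position: [0.3214, -0.2956, -0.0109]
ee_rot: [2.983, -0.984, 0.003]
ft_force: [-0.2, 1.6, 6.1]
width: 0.0644
grip_force: 56.4
```

Call:
servo_tool:
  steps:
    - [0,0,0,0,1]
    - [0,0,-0.25,0,1]
    - [0,0,-0.25,0,1]
    - [0,0,-0.5,0,1]
    - [0,0,-1,0,1]
    - [0,0,-1,0,1]
    - [0,0,-1,0,1]
    - [0,0,-1,0,1]
    - [0,0,0,0,1]

```text
clock: 16.05
position: [0.3225, -0.2971, 0.091]
ee_rot: [2.98, -0.984, 0.01]
ft_force: [0.3, 0.5, -2.1]
width: 0.0642
grip_force: 56.1
```

Run:
```python
from h import *
go(.5561,-.0765,.09,-43)
```

```text
clock 16.05 pos [ 0.3225 -0.2971  0.091 ] closing -126.54 q6 1.365 rows xyz [  2.81 -15.82   0.05] turn -0.23205590072258248 F [ 0.3  0.5 -2.1] w 0.0642002833869999
```

Run:
```python
from h import *
for u,z in(((80,422),.034),((213,489),.012),((92,543),.012)): print(at("side",(220+u[0]/5,150+u[1]/5),z))
im=imaging.read_camera("top");
# subpixel stand outline: pale mask
hsv=cv2.cvtColor(im,cv2.COLOR_RGB2HSV)[140:205,220:285]
for r in regions_of("top","stand")[:1]:
    m=r["pixels"]
    P=np.array([at("top",p,.012)[:2] for p in cv2.findNonZero(m.astype(np.uint8))[:,0]])*1000
    for a in np.radians([-40,-42,-43,-44,-45,-46]):
        e=np.array([np.cos(a),np.sin(a)]);n=np.array([-e[1],e[0]])
        print(round(np.degrees(a)),np.percentile(P@e,[.5,99.5]).round(1),np.percentile(P@n,[.5,99.5]).round(1),[np.ptp(P@e).round(1),np.ptp(P@n).round(1)])
i=cv2.resize(im[145:200,220:285][:,:,::-1],None,fx=9,fy=9,interpolation=cv2.INTER_CUBIC)
cv2.imwrite("pics/c6.png",i)
```

```text
[ 0.55837691 -0.0741505   0.034     ]
[ 0.49485962 -0.05932352  0.012     ]
[ 0.54085978 -0.00544885  0.012     ]
```

View pics/c6.png

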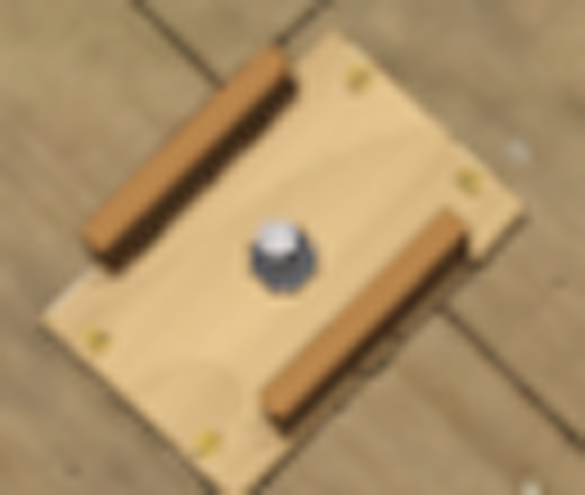

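The stand fills this crop: pin top at (275,238), base screws at (357,80), (467,182), (97,340) and (207,440). I'll derive its pose from these.

Run:
```python
from h import *
f=lambda u,z:at("top",(220+(u[0]+.5)/9-.5,145+(u[1]+.5)/9-.5),z)[:2]
print("pin",f((275,238),.034))
S=[f(u,.012) for u in((357,80),(467,182),(207,440),(97,340))]
print("ctr",np.mean(S,0)); a=lambda d:np.degrees(np.arctan2(d[1],d[0])).round(2)
print(a(S[0]-S[3]),a(S[1]-S[2]),a(S[0]-S[1])-90,a(S[3]-S[2])-90)
T=[f(u,.042) for u in((280,52),(95,238),(455,220),(277,403))]
print("cheeks",np.mean(T,0),a(T[0]-T[1]),a(T[2]-T[3]))
go(.5568,-.0757,.09,-43)
```

```text
pin [ 0.55708656 -0.07476213]
ctr [ 0.55756499 -0.07476406]
-42.8 -43.31 -43.04 -41.78
cheeks [ 0.55753969 -0.07592836] -42.5 -42.32
clock 16.15 pos [ 0.3207 -0.2951  0.0883] closing -126.54 q6 1.365 rows xyz [  2.95 -15.84  -0.09] turn -0.23205416624602412 F [-0.4  0.2 -2.4] w 0.06451548291633376
```

Call:
servo_tool:
  steps:
    - [0,0,0,-0.0194,1]
    - [0,0,0,-0.0194,1]
    - [0,0,0,-0.0194,1]
    - [0,0,0,-0.0194,1]
    - [0,0,0,-0.0194,1]
    - [0,0,0,-0.0194,1]
    - [0,0,0,-0.0194,1]
    - [0,0,0,-0.0194,1]
    - [0,0,0,-0.0194,1]
    - [0,0,0,-0.0194,1]
    - [0,0,0,-0.0194,1]
    - [0,0,0,-0.0194,1]

```text
clock: 17.35
position: [0.3195, -0.2937, 0.0863]
ee_rot: [-2.872, -1.265, 0.002]
ft_force: [-0.1, -0.5, -1.6]
width: 0.0644
grip_force: 56.1
```

Call:
servo_tool:
  steps:
    - [0.5,0.1,0,0,1]
    - [1,0.1,0,0,1]
    - [1,0.1,0,0,1]
    - [1,0.1,0,0,1]
    - [1,0.1,0,0,1]
    - [1,0.1,0,0,1]
    - [1,0.1,0,0,1]
    - [1,0.1,0,0,1]
    - [1,0.1,0,0,1]
    - [1,0.1,0,0,1]
    - [1,0.1,0,0,1]
    - [1,0,0,0,1]

```text
clock: 18.55
position: [0.493, -0.1394, 0.0868]
ee_rot: [-2.879, -1.255, 0.002]
ft_force: [0.9, -0.7, -2.2]
width: 0.0643
grip_force: 56.1
```

Call:
servo_tool:
  steps:
    - [1,0,0,0,1]
    - [1,0,0,0,1]
    - [1,0,0,0,1]
    - [0.6,0,0,0,1]
    - [0.3,0,0,0,1]
    - [0,0,0,0,1]
    - [0,0,0,0,1]

```text
clock: 19.25
position: [0.545, -0.0838, 0.0875]
ee_rot: [-2.878, -1.258, 0.002]
ft_force: [0.7, -0.3, -2.0]
width: 0.0645
grip_force: 56.1
```

Run:
```python
from h import *
for _ in range(4): go(.5575,-.0748,.09,-42.8); im=imaging.read_camera("side")
i=cv2.resize(im[140:270,180:310][:,:,::-1],None,fx=4.5,fy=4.5,interpolation=cv2.INTER_CUBIC)
cv2.imwrite("pics/c7.png",i)
```

```text
clock 19.25 pos [ 0.545  -0.0838  0.0875] closing -42.76 q6 0.515 rows xyz [ 0.75  0.15 -0.12] turn 9.997039860749623e-05 F [ 0.7 -0.3 -2. ] w 0.0645081107253756
clock 19.3 pos [ 0.545  -0.084   0.0876] closing -42.78 q6 0.515 rows xyz [ 0.76  0.15 -0.12] turn 4.957290898085868e-05 F [-0.8  0.6 -1.9] w 0.06415690787616446
clock 19.35 pos [ 0.5451 -0.0841  0.0878] closing -42.8 q6 0.515 rows xyz [ 0.76  0.14 -0.11] turn 1.315529800420576e-05 F [ 0.2  0.1 -1.7] w 0.06452324501570134
clock 19.4 pos [ 0.5452 -0.0842  0.0879] closing -42.8 q6 0.515 rows xyz [ 0.76  0.13 -0.11] turn -1.3569876765926224e-05 F [-0.1  0.4 -2.4] w 0.06458046121075221
```

View pics/c7.png

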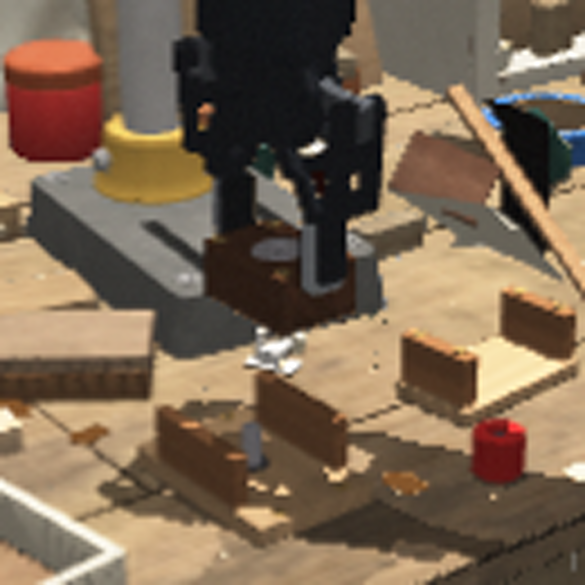

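The plate with its bush is held level above and just short of the stand (bush at crop (280,248), pin at (252,440)), with the cheeks parallel to the plate's sides. I'll make the last shift, go down to just above the cheeks, then check.

Call:
servo_tool:
  steps:
    - [0.4,0.1,0,0,1]
    - [0.35,0.07,0,0,1]
    - [0,0,0.5,0,1]
    - [0,0,0.8,0,1]
    - [0,0,0.6,0,1]
    - [0,0,0.2,0,1]
    - [0,0,0,0,1]
    - [0,0,0,0,1]

```text
clock: 20.25
position: [0.5588, -0.075, 0.0461]
ee_rot: [2.878, 1.259, 0.0]
ft_force: [-0.2, 0.3, -2.4]
width: 0.0646
grip_force: 56.0
```

Run:
```python
from h import *
for _ in range(3): go(.5575,-.0748,.001,-42.8); im=imaging.read_camera("side")
i=cv2.resize(im[170:270,190:300][:,:,::-1],None,fx=6,fy=6,interpolation=cv2.INTER_CUBIC)
cv2.imwrite("pics/c8.png",i)
print(proj("side",(.5575,-.0748,.087)))
```

```text
clock 20.25 pos [ 0.5588 -0.075   0.0461] closing -42.74 q6 0.535 rows xyz [-0.04 -0.05  2.25] turn 0.000177405435343303 F [-0.2  0.3 -2.4] w 0.06463003507814476
clock 20.3 pos [ 0.5591 -0.0751  0.0465] closing -42.74 q6 0.535 rows xyz [-0.05 -0.07  2.27] turn 0.00017861198220102558 F [-0.8  0.6 -2.2] w 0.06434593952909007
clock 20.35 pos [ 0.5592 -0.0751  0.0467] closing -42.74 q6 0.535 rows xyz [-0.05 -0.08  2.28] turn 0.00017512530576750703 F [ 0.4 -0.9 -2.4] w 0.0644071208766267
[235.9459693  213.41857154]
```

View pics/c8.png

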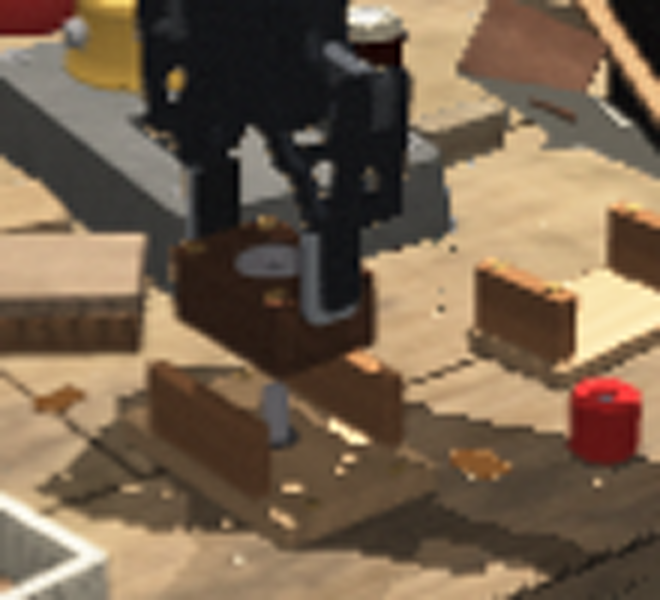

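The bush top at crop (275,262), image (235.8,213.7), matches the predicted (235.9,213.4) for a centred plate. The plate is level over the pin and between the cheek lines. Lowering.

Call:
servo_tool:
  steps:
    - [0,-0.03,0.3,0,1]
    - [0,0,0.4,0,1]
    - [0,0,0.4,0,1]
    - [0,0,0.3,0,1]
    - [0,0,0.2,0,1]
    - [0,0,0.2,0,1]
    - [0,0,0.1,0,1]
    - [0,0,0.1,0,1]
    - [0,0,0,0,1]
    - [0,0,0,0,1]

```text
clock: 21.4
position: [0.5583, -0.0745, 0.0061]
ee_rot: [2.878, 1.259, 0.001]
ft_force: [-0.2, -0.4, -1.2]
width: 0.0644
grip_force: 56.2
```

Call:
servo_tool:
  steps:
    - [0,0,0.1,0,1]
    - [0,0,0.05,0,1]
    - [0,0,0,0,1]

```text
clock: 21.7
position: [0.5582, -0.0745, 0.0029]
ee_rot: [2.878, 1.259, 0.0]
ft_force: [-0.5, 0.0, -1.6]
width: 0.0646
grip_force: 56.2
```

Call:
servo_tool:
  steps:
    - [0,0,0.05,0,1]
    - [0,0,0.05,0,1]
    - [0,0,0,0,1]

```text
clock: 22.0
position: [0.5582, -0.0746, 0.0012]
ee_rot: [2.878, 1.259, 0.0]
ft_force: [-0.7, -1.0, 0.1]
width: 0.0644
grip_force: 56.3
```

Call:
servo_tool:
  steps:
    - [0,0,0.05,0,1]
    - [0,0,0,0,1]

```text
clock: 22.2
position: [0.5583, -0.0746, 0.0012]
ee_rot: [-2.878, -1.259, 0.0]
ft_force: [-2.3, 0.5, 6.8]
width: 0.0648
grip_force: 57.1
```

Call:
servo_tool:
  steps:
    - [0,0,0,0,-1]
    - [0,0,0,0,-1]
    - [0,0,0,0,-1]
    - [0,0,0,0,-1]
    - [0,0,0,0,-1]
    - [0,0,0,0,-1]
    - [0,0,-0.5,0,-1]
    - [0,0,-1,0,-1]
    - [0,0,-1,0,-1]
    - [0,0,-1,0,-1]
    - [0,0,-1,0,-1]
    - [0,0,0,0,-1]

```text
clock: 23.4
position: [0.5612, -0.0752, 0.0939]
ee_rot: [2.874, 1.258, 0.01]
ft_force: [0.5, -0.5, -0.2]
width: 0.0852
grip_force: 0.0
```

Run:
```python
from h import *
go(.5575,-.0748,.09,-42.8)
im=imaging.read_camera("side")
for n,z in(("plate",.042),("bush",.058)):
  for r in regions_of("side",n)[:5]:
    m=r["pixels"].astype(np.uint8);P=np.argwhere(m);print(n,round(r["confidence"],2),np.round(r["uv"],1),m.sum(),P.min(0)[::-1],P.max(0)[::-1],at("side",r["uv"],z).round(4))
print("expected bush top ctr",proj("side",(.5578,-.0747,.058)),"plate top ctr",proj("side",(.5578,-.0747,.042)))
for a in(-42.8,47.2,137.2,227.2):
  c=np.radians(a);print(proj("side",(.5578+.014*np.cos(c),-.0747+.014*np.sin(c),.058)),proj("side",(.5578+.014*np.cos(c),-.0747+.014*np.sin(c),.042)))
b=im[205:240:1,236];print(b.tolist())
for r in landmark_of("top","tray")[:1]:print(at("top",r["uv"],0))
for r in regions_of("side","tray")[:1]:print(r["uv"],at("side",r["uv"],.017))
```

```text
clock 23.4 pos [ 0.5612 -0.0752  0.0939] closing -42.73 q6 0.536 rows xyz [-0.11 -0.15  0.19] turn 0.00018670111146879738 F [ 0.5 -0.5 -0.2] w 0.08518932533038973
plate 0.94 [240.6 238.1] 373 [221 227] [252 250] [ 0.5422 -0.0436  0.042 ]
bush 0.6 [289.3 239.5] 123 [285 233] [296 245] [ 0.4326 -0.0225  0.058 ]
bush 0.59 [170.9 269.6] 2423 [135 243] [207 294] [0.6463 0.127  0.058 ]
bush 0.57 [325.8 225.4] 122 [323 221] [333 233] [ 0.3549 -0.1002  0.058 ]
bush 0.49 [237.4 228.9] 121 [230 223] [241 234] [ 0.5513 -0.056   0.058 ]
bush 0.49 [235.4 244.8] 774 [210 225] [262 260] [0.5425 0.0156 0.058 ]
expected bush top ctr [236.07182843 224.96596182] plate top ctr [236.21833041 231.21243869]
[232.41519814 222.82755891] [232.58351173 229.0304075 ]
[231.08029869 226.74552075] [231.26168711 233.02977602]
[239.79884638 227.14461688] [239.92253721 233.4350649 ]
[240.98542523 223.21404234] [241.09821757 229.42290841]
[[72, 70, 66], [67, 66, 64], [66, 67, 63], [67, 65, 61], [67, 66, 64], [67, 66, 62], [64, 63, 61], [62, 61, 58], [64, 62, 59], [63, 62, 59], [76, 74, 67], [149, 133, 112], [172, 152, 122], [176, 157, 129], [189, 181, 171], [250, 248, 246], [107, 97, 87], [187, 162, 133], [127, 124, 128], [95, 93, 96], [77, 76, 79], [71, 68, 72], [89, 86, 89], [91, 89, 91], [91, 87, 90], [90, 88, 90], [90, 88, 90], [91, 88, 90], [89, 85, 87], [67, 56, 55], [42, 27, 18], [52, 37, 24], [72, 57, 35], [70, 52, 31], [45, 29, 21]]
[0.66932605 0.05723559 0.        ]
[172.8, 269.3] [0.66613122 0.06359511 0.017     ]
```

The bush shows at columns 230-241 and rows 223-234, as predicted for it standing 16 mm out at the stand's centre. Taking the bush.

Call:
servo_tool:
  steps:
    - [0,0,1,0,-1]
    - [0,0,1,0,-1]
    - [0,0,1,0,-1]
    - [0,0,0.4,0,-1]
    - [0,0,0,0,-1]
    - [0,0,0,0,-1]
  grip_force: 30

```text
clock: 24.25
position: [0.5581, -0.0745, 0.0219]
ee_rot: [-2.878, -1.259, 0.0]
ft_force: [0.4, -0.7, 0.5]
width: 0.0854
grip_force: 0.0
```

Call:
servo_tool:
  steps:
    - [0,0,0,0,1]
    - [0,0,0,0,1]
    - [0,0,0,0,1]
    - [0,0,0,0,1]
    - [0,0,0,0,1]
    - [0,0,0,0,1]
    - [0,0,0,0,1]
    - [0,0,0,0,1]

```text
clock: 25.05
position: [0.5585, -0.0746, 0.0226]
ee_rot: [2.878, 1.259, 0.001]
ft_force: [-1.5, -0.3, 5.1]
width: 0.0262
grip_force: 29.6
```

Call:
servo_tool:
  steps:
    - [0,0,-0.1,0,1]
    - [0,0,-0.2,0,1]
    - [0,0,-0.2,0,1]
    - [0,0,-0.5,0,1]
    - [0,0,-0.5,0,1]
    - [0,0,-1,0,1]
    - [0,0,-1,0,1]
    - [0,0,-0.5,0,1]
    - [0,0,0,0,1]

```text
clock: 25.95
position: [0.5599, -0.0749, 0.1045]
ee_rot: [2.875, 1.258, 0.006]
ft_force: [0.5, 0.2, -1.0]
width: 0.0264
grip_force: 29.6
```

Run:
```python
from h import *
go(.66,.045,.10,-42.8)
im=imaging.read_camera("side"); print(im[215:245:1,236].sum(1).tolist())
for r in regions_of("side","plate")[:2]:
    P=np.argwhere(r["pixels"]);print("plate",r["confidence"],r["uv"],P.min(0)[::-1],P.max(0)[::-1])
for r in regions_of("side","bush")[:6]:
    P=np.argwhere(r["pixels"]);print("bush",r["confidence"],r["uv"],P.min(0)[::-1],P.max(0)[::-1])
s=manip.sense()["position"];print("rep+.036 proj",proj("side",s+[0,0,.036]))
# tray outline from initial top view estimates
for r in regions_of("side","tray")[:1]:
    m=r["pixels"].astype(np.uint8)
    h=cv2.convexHull(cv2.findNonZero(m));q=cv2.approxPolyDP(h,4,True)[:,0];print("tray hull",[(p.tolist(),at("side",p,.034)[:2].round(3).tolist()) for p in q])
```

```text
clock 25.95 pos [ 0.5599 -0.0749  0.1045] closing -42.73 q6 0.536 rows xyz [ 7.8  -0.4   0.24] turn 0.00018354777265861975 F [ 0.5  0.2 -1. ] w 0.026386253884229115
[218, 392, 450, 457, 539, 744, 301, 506, 342, 217, 188, 124, 122, 118, 97, 93, 91, 110, 188, 279, 86, 117, 154, 180, 95, 93, 88, 83, 89, 90]
plate 0.73 [239.9, 235.8] [222 224] [252 250]
bush 0.69 [291.5, 241.5] [284 232] [297 246]
bush 0.67 [375.1, 204.2] [371 201] [379 211]
bush 0.45 [325.7, 227.1] [323 221] [333 233]
bush 0.43 [320.1, 193.1] [319 189] [328 199]
bush 0.33 [239.2, 233.4] [220 224] [252 250]
rep+.036 proj [235.56571844 192.83549866]
tray hull [([208, 274], [0.583, 0.096]), ([170, 295], [0.635, 0.174]), ([139, 272], [0.72, 0.109]), ([135, 258], [0.748, 0.059]), ([173, 243], [0.689, -0.015]), ([205, 261], [0.6, 0.049])]
```

The bush is held (weight -1 N) and the plate still sits on the stand. Carrying the bush to the tray centre, about (0.667, 0.050).

Call:
servo_tool:
  steps:
    - [0.6,-0.02,0,0,1]
    - [1,-0.03,0,0,1]
    - [1,-0.03,0,0,1]
    - [1,-0.03,0,0,1]
    - [1,-0.03,0,0,1]
    - [1,-0.03,0,0,1]
    - [1,-0.03,0,0,1]
    - [1,-0.03,0,0,1]
    - [0.67,-0.01,0,0,1]
    - [0,0,0.5,0,1]
    - [0,0,1,0,1]
    - [0,0,1,0,1]

```text
clock: 27.35
position: [0.6665, 0.0503, 0.0509]
ee_rot: [2.878, 1.26, -0.001]
ft_force: [-0.1, 0.2, -1.3]
width: 0.0264
grip_force: 29.6
```

Call:
servo_tool:
  steps:
    - [0,0,0,0,1]
    - [0,0,0,0,1]
    - [0,0,0,0,1]

```text
clock: 27.65
position: [0.6675, 0.05, 0.0529]
ee_rot: [2.878, 1.259, 0.002]
ft_force: [0.8, -0.2, -0.4]
width: 0.0262
grip_force: 29.6
```

Run:
```python
from h import *
for _ in range(3): go(.667,.050,-.0078,-42.8);im=imaging.read_camera("side")
for r in regions_of("side","bush")[:6]:
    P=np.argwhere(r["pixels"]);print("bush",r["confidence"],r["uv"],P.min(0)[::-1],P.max(0)[::-1])
```

```text
clock 27.65 pos [0.6675 0.05   0.0529] closing -42.75 q6 0.756 rows xyz [-0.02 -0.02  3.04] turn 0.00013676409605870452 F [ 0.8 -0.2 -0.4] w 0.026247696108829734
clock 27.7 pos [0.6679 0.05   0.0534] closing -42.75 q6 0.756 rows xyz [-0.04 -0.04  3.06] turn 0.00014039679191297537 F [ 0.6 -0.3 -1.1] w 0.02620450267046016
clock 27.75 pos [0.6679 0.0501 0.0535] closing -42.75 q6 0.756 rows xyz [-0.04 -0.04  3.06] turn 0.00013828682094552865 F [ 0.8 -0.1 -0.2] w 0.026148499834143937
bush 0.49 [293.3, 241.0] [285 233] [296 246]
bush 0.49 [326.7, 226.4] [322 221] [333 234]
bush 0.48 [323.4, 193.1] [319 189] [328 199]
bush 0.45 [374.5, 205.1] [371 201] [379 211]
```

Call:
servo_tool:
  steps:
    - [0,0,0.8,0,1]
    - [0,0,0.8,0,1]
    - [0,0,0.6,0,1]
    - [0,0,0.3,0,1]
    - [0,0,0.1,0,1]
    - [0,0,0,0,1]
    - [0,0,0,0,1]

```text
clock: 28.55
position: [0.6674, 0.0503, 0.0004]
ee_rot: [2.878, 1.259, 0.002]
ft_force: [0.3, 0.4, -0.5]
width: 0.0265
grip_force: 29.6
```

Call:
servo_tool:
  steps:
    - [0,0,0.1,0,1]
    - [0,0,0.1,0,1]
    - [0,0,0,0,1]

```text
clock: 28.85
position: [0.6667, 0.0502, -0.004]
ee_rot: [-2.878, -1.259, 0.0]
ft_force: [0.3, 0.6, -1.3]
width: 0.0262
grip_force: 29.6
```

Call:
servo_tool:
  steps:
    - [0,0,0.05,0,1]
    - [0,0,0,0,1]

```text
clock: 29.05
position: [0.6666, 0.0502, -0.0051]
ee_rot: [-2.878, -1.259, 0.0]
ft_force: [-0.3, 0.3, -1.0]
width: 0.0262
grip_force: 29.6
```

Call:
servo_tool:
  steps:
    - [0,0,0.05,0,1]
    - [0,0,0,0,1]

```text
clock: 29.25
position: [0.6666, 0.0502, -0.0062]
ee_rot: [-2.878, -1.259, 0.0]
ft_force: [0.7, -0.2, -0.3]
width: 0.0262
grip_force: 29.6
```

Call:
servo_tool:
  steps:
    - [0,0,0.05,0,1]
    - [0,0,0,0,1]

```text
clock: 29.45
position: [0.6668, 0.0502, -0.0071]
ee_rot: [2.878, 1.259, 0.0]
ft_force: [-0.0, 0.4, -0.9]
width: 0.0265
grip_force: 29.7
```

Call:
servo_tool:
  steps:
    - [0,0,0.05,0,1]
    - [0,0,0,0,1]

```text
clock: 29.65
position: [0.6669, 0.0503, -0.0072]
ee_rot: [-2.878, -1.259, 0.0]
ft_force: [-2.3, 0.5, 5.2]
width: 0.0265
grip_force: 30.1
```

Floor contact at -0.0072, as expected. Release partly and rise.

Call:
servo_tool:
  steps:
    - [0,0,0,0,0.3]
    - [0,0,0,0,0.1]
    - [0,0,0,0,0]
    - [0,0,0,0,0]
    - [0,0,0,0,0]
    - [0,0,-0.3,0,0]
    - [0,0,-0.8,0,0]
    - [0,0,-1,0,0]
    - [0,0,-1,0,0]
    - [0,0,-1,0,0]
    - [0,0,-1,0,0]
    - [0,0,-1,0,0]

```text
clock: 30.85
position: [0.6673, 0.0502, 0.1166]
ee_rot: [2.877, 1.259, 0.003]
ft_force: [0.3, 0.1, -1.2]
width: 0.0423
grip_force: 0.0
```

Call:
servo_tool:
  steps:
    - [-1,0,-1,0,0]
    - [-1,0,-0.5,0,0]
    - [-1,0,0,0,0]
    - [-1,0,0,0,0]
    - [-1,0,0,0,0]
    - [-1,0,0,0,0]
    - [-1,0,0,0,0]
    - [-1,0,0,0,0]
    - [-1,0,0,0,0]
    - [-1,0,0,0,0]
    - [-1,0,0,0,0]
    - [-1,0,0,0,0]

```text
clock: 32.05
position: [0.503, -0.127, 0.1445]
ee_rot: [2.878, 1.259, 0.001]
ft_force: [0.0, -0.6, -0.3]
width: 0.0427
grip_force: 0.0
```

Run:
```python
from h import *
go(.667,.050,.1,-42.8)
for c in("side","top"):
  im=imaging.read_camera(c)
  p=proj(c,(.667,.050,.028)).round().astype(int);print(c,"expect top",proj(c,(.667,.050,.028)),"bottom",proj(c,(.667,.050,.004)))
  g=im[p[1]-9:p[1]+16,p[0]-9:p[0]+10].astype(int);sat=(g.max(2)-g.min(2));
  print("\n".join("".join("#" if s<22 else "." for s in r) for r in sat))
  for n in("bush","plate","tray"):
   for r in regions_of(c,n)[:5]:
    P=np.argwhere(r["pixels"]);print(n,round(r["confidence"],2),np.round(r["uv"],1),P.min(0)[::-1],P.max(0)[::-1])
```

```text
clock 32.05 pos [ 0.503  -0.127   0.1445] closing -42.74 q6 0.415 rows xyz [1.206e+01 1.000e-02 2.230e+00] turn 0.0001609997441972963 F [ 0.  -0.6 -0.3] w 0.0427158346395915
side expect top [173.93804718 261.30713373] bottom [174.88551377 271.05963674]
##################.
###################
###################
#####...###########
###......##########
...........########
.......############
.....##############
....############.##
...#############...
...#############...
...#############...
...#############...
...#############...
...#############...
...#############...
...#############...
....############...
....############...
....############...
....##########.....
.....#######....###
..............####.
.............###..#
##........####....#
bush 0.67 [176.  265.7] [168 259] [183 273]
bush 0.45 [318.7 195. ] [319 189] [327 198]
bush 0.43 [290.3 242.4] [285 233] [296 246]
bush 0.42 [327.9 228. ] [323 221] [333 232]
bush 0.41 [375.2 207.1] [370 201] [380 211]
plate 0.63 [239.4 234.4] [220 224] [253 250]
plate 0.21 [164.5 237. ] [152 232] [183 246]
tray 0.6 [166.8 269. ] [135 242] [208 293]
top expect top [198.67458524 125.9948858 ] bottom [200.7978765  129.82743418]
...................
...................
...................
...................
...................
...................
...................
..................#
.................##
.................##
................###
................###
..............#####
.............####..
.............####..
............####...
...........#####...
..........#####....
..........###......
..........###......
........####.......
........###........
.......###.........
.......###.........
......###..........
bush 0.7 [364.6 325.4] [356 320] [370 333]
bush 0.54 [263.1 226.2] [260 221] [269 232]
bush 0.46 [388.8 258.8] [383 254] [397 266]
plate 0.65 [244.5 169.8] [241 167] [246 172]
tray 0.79 [188.4 128. ] [165  94] [220 157]
```

Run:
```python
from h import *
im=imaging.read_camera("top")
print(im[118:136,190:210].mean(2).round().astype(int))
a=np.radians(-42.8);e=np.array([np.cos(a),np.sin(a)]);n=np.array([-e[1],e[0]]);c=np.array([.5578,-.0747])
for sx in(-1,1):
  for sy in(-1,1):
    q=c+e*.033*sx+n*.023*sy;print("plate corner exp side",proj("side",[*q,.042]).round(1),"if 3mm up",proj("side",[*q,.045]).round(1))
im=imaging.read_camera("side")
for r in range(222,246):print(r,im[r,222:254].mean(1).round().astype(int))
```

```text
[[125 127 127 137 130  96  85  87  90  93  93  93  92  93  90  90 109 140
  158 163]
 [127 125 127 125 100  85  86  91  93  92  93  93  91  91  89  86  84 106
  146 159]
 [129 126 126 102  86  86  89  92  93  93  92  90  90  91  88  84  81  78
  122 151]
 [131 130 112  86  85  87  92  92  92  93  93  91  89  87  85  82  79  74
   86 131]
 [130 118  92  85  89  91  91  94  94  91  93  90  90  84  83  80  77  73
   67 107]
 [121  96  84  84  89  92  91  92  92  92  91  88  87  85  80  76  73  68
   62  83]
 [100  84  87  90  91  92  93  93  93  91  89  88  85  83  78  74  70  63
   57  65]
 [ 84  83  87  91  92  92  92  92  91  90  89  85  82  78  76  71  65  58
   49  62]
 [ 84  88  89  93  92  92  93  92  90  89  86  82  79  76  71  67  60  51
   42  84]
 [ 88  90  92  92  93  94  92  89  89  87  83  80  77  74  69  63  54  45
   49 112]
 [ 90  93  93  94  94  91  92  91  86  85  82  78  72  69  62  56  48  47
   68 122]
 [ 91  92  92  93  92  91  90  89  86  83  79  76  70  66  59  51  45  60
   73  98]
 [ 92  92  92  94  90  90  88  86  84  80  76  71  68  63  52  45  53 102
  100 
[... 3050 characters left out ...]
 50  50  52  51  65 120 155 163 162 137  79  37  32  34  33  33
  34  34  33  33  36  36  36  37  36  36  34  35  34  45]
241 [ 50  49  50  50  49  50  51  51  94 145 152 136  95  46  30  35  38  38
  37  35  34  33  34  36  35  35  36  34  35  32  35  47]
242 [48 50 50 50 49 50 49 50 49 61 66 59 51 34 30 32 37 36 38 36 35 34 33 35
 34 36 37 36 35 37 32 46]
243 [48 47 49 50 50 49 52 49 52 52 56 58 54 35 31 32 34 36 38 37 36 36 32 33
 36 37 34 35 36 34 33 50]
244 [48 48 48 48 50 51 49 49 49 50 56 59 53 37 29 32 32 36 37 38 37 35 35 34
 33 36 36 34 33 35 37 65]
245 [ 50  49  49  48  48  49  51  51  50  50  55  60  57  37  29  35  34  35
  35  36  38  38  35  36  32  31  31  35  48  71  86 100]
```

```bash
python3 -c "
from workcell import manip
print(manip.job_done())"
```

```text
the job is handed in; nothing more can be done
None
```

I handed the job in at about 32 s with the bush standing upright in the tray and the plate fully home on the stand, as measured in the side camera; the hand-in returned no verdict.

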